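Line up the spot plates and poise the pipette

ROBOT

A 6-joint arm with a two-finger parallel gripper is mounted at the origin on the work surface. World frame = base frame: x ahead of the robot, y to its left, z up, the work surface at z = 0. Lengths are in m, angles in rad, forces in N, time in s.
With the tool pointing down it reaches from about 0.35 to 0.775 m from the base axis. Payload 7.3 kg.
Tool frame: the origin (TCP) lies at the centre of the arm's flange, where the gripper is bolted on; the fingertips stand 178 mm ahead of it and the grasp point (between the pads) lies 159 mm ahead of it (tip_extent is the distance from the TCP to the fingertips, in m); z points along the fingers, y is the line along which they close (so a half turn about z gives the same grasp; the last joint's range is limited). The gripper opens to 92 mm and grips with 3 to 60 N. Pads are 19 mm wide; open, the fingers measure 130 mm over their backs; the gripper's body (75 mm by 190 mm) begins 47 mm behind the grasp point.
Start: joints at [0.995, 0.342, 1.524, -0, 1.275, -0.146], TCP at [0.219, 0.477, 0.405] pointing down, gripper open.
Joint ranges: [-2.53, 2.53], [-0.77, 2.02], [0.04, 2.7], [-1, 4.14], [0.28, 2.66], [-3.11, 3.11]. Speed limits (rad/s): [2.57, 2.57, 3.14, 3.14, 3.14, 3.14].

INTERFACE

Orientations are given as [roll, pitch, yaw] about the fixed x, y, z axes, in that order (R = Rz(yaw) Ry(pitch) Rx(roll)).
In Python, from cell import * gives the robot as it stands.
- The arm moves only by the tool arm_command, never from a script. Its arguments are lists of equal length, an entry for each row: "xyz": the shift along the world's x, y, z in mm, a list of three; "spin": the turn about the world's z in degrees. In form: {"xyz": [[tx, ty, tz], ...], "spin": [spin, ...]}. A call has 1 to 20 rows; each row shifts and turns the commanded pose from where the row before left it; what a row does not reach is not made up. A row lasts 1/10 s, in which the tool goes at most 50 mm and 8.59 degrees, less where a joint would pass 70% of its speed; a pose out of reach is approached as far as the arm can. A call with a gripper value outside its range is refused whole. "jaw" is the opening, from -1 (shut) to 1 (fully open), set as the call begins (left out, the last holds). The fingers move at their own pace and stop on an object; "squeeze" is the grip in N (left out, the last holds). Time passes only in rows, so rows that do not move let the fingers close. It gives the time, the measured TCP pose, the force, the opening and the grip force at its end, in the units of the state.
- observe(): the state, without advancing time (a new reading comes with each control period).
- read_camera(name): name is "scene" or "top"; returns a dict with "img" (400x640x3 uint8, red, green, blue), "depth" (400x640 float32, m along the optical axis (not along the pixel's ray), 0 where there is no reading), "fx", "fy", "cx", "cy" (pixels), "dist_coeffs" ([k1, k2, p1, p2, k3] as OpenCV has them; the pictures are not rectified), "world_from_camera" (4x4, takes a point from camera to world coordinates). Camera axes: x right, y up, looking along -z (the intrinsics and any distortion apply to the point x, -y, -z); pixel columns grow to the right and rows downward; lengths in m; the calibration is good to about 2 mm. A picture is of the moment at which its call begins.
- hand_in(): hands the job in; it is judged then, once.
The state is a dict: "time": time; "qpos": joint angles; "qvel": joint speeds; "joint_efforts": joint torques, N m; "tool_pos": TCP position; "tool_rot": TCP orientation; "contact_force": force on the tool from outside, world axes, zero at the start; "torque": the same for the moment, N m; "opening": finger opening in m; "grip_force": force on a finger pad.
Only numpy, scipy, OpenCV 4.12 (cv2) and the standard library are available. Lean on these libraries where they do the work, as an engineer would, in place of code of your own. Each camera call takes 0.05 s, during which the arm holds its last target. There are 200 camera calls.

TASK

First nudge the three white porcelain spot plates into an even, straight row on the grey board, one squarely centred in each white outline. Then draw the taller of the two pipettes up out of its stand, turn it to a slant of 45 degrees with the plunger end uppermost and keep it raised with its tip a few centimetres above the centre of the middle plate. Finish while still holding it there, and leave the shorter pipette, the bottle, the slide box and the tube rack undisturbed.

Things in the scene. Friction and masses are not known exactly. Their poses are not given: they have to be found in the camera images.
- board: Flat grey board fixed on the bench, 240 (its x) by 290 (its y) by 4 mm thick, upper face 4 mm above the bench, with three white outlines in a row along its y, 90 mm apart. Origin: centre of its underside; z up.
- place_left (a point): Centre of the +y outlined place, on the board's upper face; axes as the board's. The white outline is a rectangle 66 (x) by 42 (y) mm inside its line, so it shows 3 mm all round a plate that lies centred.
- place_mid (a point): Centre of the middle outlined place, on the board's upper face; axes as the board's. The white outline is a rectangle 66 (x) by 42 (y) mm inside its line, so it shows 3 mm all round a plate that lies centred.
- place_right (a point): Centre of the -y outlined place, on the board's upper face; axes as the board's. The white outline is a rectangle 66 (x) by 42 (y) mm inside its line, so it shows 3 mm all round a plate that lies centred.
- plate_a: White porcelain spot plate, loose on the board, a block 60 (its x) by 36 (its y) by 14 mm high with six shallow wells on top, about 70 g; all three are identical. Origin: centre of its underside; z up.
- plate_b: White porcelain spot plate, loose on the board, a block 60 (its x) by 36 (its y) by 14 mm high with six shallow wells on top, about 70 g; all three are identical. Origin: centre of its underside; z up.
- plate_c: White porcelain spot plate, loose on the board, a block 60 (its x) by 36 (its y) by 14 mm high with six shallow wells on top, about 70 g; all three are identical. Origin: centre of its underside; z up.
- stand: White pipette stand fixed on the bench: foot 90 (its x) by 200 (its y) by 10 mm, end cheeks at y +-90 mm, level bar 50 (x) by 190 (y) by 25 mm, its top 90 mm above the bench. Bar: three 15 mm through holes at x 0, y -55, 0, +55 mm; the middle one is empty, the pipettes are in the outer ones, either way round. Origin: centre of the foot's underside; z up.
- pipette: Taller pipette, 164 mm long, 90 g, loose, upright in the stand. Origin: lowest point of its tip; z runs up to the plunger. Clear shaft up to 9.6 mm across, z 0 to 70; grey straight handle 22 (x) by 26 (y) mm, z 70 to 150; plunger with 18 mm button to z 164. In the stand the handle rests on the bar: tip 20 mm above the bench, handle 90 to 170, top 184; lifts straight out.
- pipette_tip (a point): The lowest point of the taller pipette's tip (the origin of body pipette, same axes).
- short_pipette: The shorter pipette (total 129 mm, handle from z 70 to 115 mm, otherwise like the taller one), upright in the other outer hole of the stand; its button's top is 149 mm above the bench. Origin: the lowest point of its tip. A bystander.
- wash_bottle: White capped plastic bottle, 60 mm across, 130 mm high, loose. Origin: centre of its underside. A bystander.
- slide_box: Closed red and orange slide box, 92 (x) by 122 (y) by 48 mm high, loose. Origin: centre of its underside. A bystander.
- tube_rack: Blue rack 80 (x) by 120 (y) by 45 mm high with small tubes standing up to 63 mm, loose. Origin: centre of its underside. A bystander.
Mind the look-alikes: they are no part of the job. What is shaped like the plate_a but green, pink or red is not meant.

How it is judged:
On the way, in this order (a step that is already met when the one before it is completed fails the run):
1. the three plates lie in an even row, one in each outline, the pipette still in its stand (((x of plate_a in the frame of place_left between -0.007 and 0.007 m and y of plate_a in the frame of place_left between -0.007 and 0.007 m and z of plate_a in the frame of place_left below 0.004 m and angle between the x axis of plate_a and the x axis of board, either way round below 0.14 rad and angle between plate_a's own z axis and vertical below 0.1 rad) or (x of plate_b in the frame of place_left between -0.007 and 0.007 m and y of plate_b in the frame of place_left between -0.007 and 0.007 m and z of plate_b in the frame of place_left below 0.004 m and angle between the x axis of plate_b and the x axis of board, either way round below 0.14 rad and angle between plate_b's own z axis and vertical below 0.1 rad) or (x of plate_c in the frame of place_left between -0.007 and 0.007 m and y of plate_c in the frame of place_left between -0.007 and 0.007 m and z of plate_c in the frame of place_left below 0.004 m and angle between the x axis of plate_c and the x axis of board, either way round below 0.14 rad and angle between plate_c's own z axis and vertical below 0.1 rad)) and ((x of plate_a in the frame of place_mid between -0.007 and 0.007 m and y of plate_a in the frame of place_mid between -0.007 and 0.007 m and z of plate_a in the frame of place_mid below 0.004 m and angle between the x axis of plate_a and the x axis of board, either way round below 0.14 rad and angle between plate_a's own z axis and vertical below 0.1 rad) or (x of plate_b in the frame of place_mid between -0.007 and 0.007 m and y of plate_b in the frame of place_mid between -0.007 and 0.007 m and z of plate_b in the frame of place_mid below 0.004 m and angle between the x axis of plate_b and the x axis of board, either way round below 0.14 rad and angle between plate_b's own z axis and vertical below 0.1 rad) or (x of plate_c in the frame of place_mid between -0.007 and 0.007 m and y of plate_c in the frame of place_mid between -0.007 and 0.007 m and z of plate_c in the frame of place_mid below 0.004 m and angle between the x axis of plate_c and the x axis of board, either way round below 0.14 rad and angle between plate_c's own z axis and vertical below 0.1 rad)) and ((x of plate_a in the frame of place_right between -0.007 and 0.007 m and y of plate_a in the frame of place_right between -0.007 and 0.007 m and z of plate_a in the frame of place_right below 0.004 m and angle between the x axis of plate_a and the x axis of board, either way round below 0.14 rad and angle between plate_a's own z axis and vertical below 0.1 rad) or (x of plate_b in the frame of place_right between -0.007 and 0.007 m and y of plate_b in the frame of place_right between -0.007 and 0.007 m and z of plate_b in the frame of place_right below 0.004 m and angle between the x axis of plate_b and the x axis of board, either way round below 0.14 rad and angle between plate_b's own z axis and vertical below 0.1 rad) or (x of plate_c in the frame of place_right between -0.007 and 0.007 m and y of plate_c in the frame of place_right between -0.007 and 0.007 m and z of plate_c in the frame of place_right below 0.004 m and angle between the x axis of plate_c and the x axis of board, either way round below 0.14 rad and angle between plate_c's own z axis and vertical below 0.1 rad)) and height (world z) of pipette_tip below 0.045 m), for 0.2 s.
2. the taller pipette has been drawn up out of the stand (height (world z) of pipette_tip above 0.095 m and contact force between pipette and the fingers above 0.5 N and contact force between pipette and stand below 0.3 N), for 0.2 s.
At the end, for the whole second after the job is handed in: Each outline has a plate flat in it, centred within 7 mm each way, square within 8 degrees; the fingers hold the taller pipette still, touching nothing else, 45 +-12 degrees off vertical, plunger up, tip within 25 mm sideways of the middle place and 18 to 132 mm above the plate's top (((x of plate_a in the frame of place_left between -0.007 and 0.007 m and y of plate_a in the frame of place_left between -0.007 and 0.007 m and z of plate_a in the frame of place_left below 0.004 m and angle between the x axis of plate_a and the x axis of board, either way round below 0.14 rad and angle between plate_a's own z axis and vertical below 0.1 rad) or (x of plate_b in the frame of place_left between -0.007 and 0.007 m and y of plate_b in the frame of place_left between -0.007 and 0.007 m and z of plate_b in the frame of place_left below 0.004 m and angle between the x axis of plate_b and the x axis of board, either way round below 0.14 rad and angle between plate_b's own z axis and vertical below 0.1 rad) or (x of plate_c in the frame of place_left between -0.007 and 0.007 m and y of plate_c in the frame of place_left between -0.007 and 0.007 m and z of plate_c in the frame of place_left below 0.004 m and angle between the x axis of plate_c and the x axis of board, either way round below 0.14 rad and angle between plate_c's own z axis and vertical below 0.1 rad)) and ((x of plate_a in the frame of place_mid between -0.007 and 0.007 m and y of plate_a in the frame of place_mid between -0.007 and 0.007 m and z of plate_a in the frame of place_mid below 0.004 m and angle between the x axis of plate_a and the x axis of board, either way round below 0.14 rad and angle between plate_a's own z axis and vertical below 0.1 rad) or (x of plate_b in the frame of place_mid between -0.007 and 0.007 m and y of plate_b in the frame of place_mid between -0.007 and 0.007 m and z of plate_b in the frame of place_mid below 0.004 m and angle between the x axis of plate_b and the x axis of board, either way round below 0.14 rad and angle between plate_b's own z axis and vertical below 0.1 rad) or (x of plate_c in the frame of place_mid between -0.007 and 0.007 m and y of plate_c in the frame of place_mid between -0.007 and 0.007 m and z of plate_c in the frame of place_mid below 0.004 m and angle between the x axis of plate_c and the x axis of board, either way round below 0.14 rad and angle between plate_c's own z axis and vertical below 0.1 rad)) and ((x of plate_a in the frame of place_right between -0.007 and 0.007 m and y of plate_a in the frame of place_right between -0.007 and 0.007 m and z of plate_a in the frame of place_right below 0.004 m and angle between the x axis of plate_a and the x axis of board, either way round below 0.14 rad and angle between plate_a's own z axis and vertical below 0.1 rad) or (x of plate_b in the frame of place_right between -0.007 and 0.007 m and y of plate_b in the frame of place_right between -0.007 and 0.007 m and z of plate_b in the frame of place_right below 0.004 m and angle between the x axis of plate_b and the x axis of board, either way round below 0.14 rad and angle between plate_b's own z axis and vertical below 0.1 rad) or (x of plate_c in the frame of place_right between -0.007 and 0.007 m and y of plate_c in the frame of place_right between -0.007 and 0.007 m and z of plate_c in the frame of place_right below 0.004 m and angle between the x axis of plate_c and the x axis of board, either way round below 0.14 rad and angle between plate_c's own z axis and vertical below 0.1 rad)) and angle between pipette's own z axis and vertical between 0.575 and 0.995 rad and horizontal distance between pipette_tip and place_mid below 0.025 m and height (world z) of pipette_tip between 0.036 and 0.15 m and contact force between pipette and the fingers above 1 N and linear speed of pipette below 0.03 m/s and angular speed of pipette below 0.3 rad/s and contact force between pipette and board below 0.3 N and contact force between pipette and stand below 0.3 N and contact force between pipette and plate_a below 0.3 N and contact force between pipette and plate_b below 0.3 N and contact force between pipette and plate_c below 0.3 N and contact force between pipette and short_pipette below 0.3 N and contact force between pipette and wash_bottle below 0.3 N and contact force between pipette and slide_box below 0.3 N and contact force between pipette and tube_rack below 0.3 N); the arm keeps its last pose, push and grip.
It fails at once if the shorter pipette is disturbed (moved 20 mm or tipped) (distance of short_pipette from where it was at the start of the episode above 0.02 m or angle between short_pipette's own z axis and vertical above 0.35 rad).
It fails at once if the bottle is disturbed (moved 20 mm or tipped) (distance of wash_bottle from where it was at the start of the episode above 0.02 m or angle between wash_bottle's own z axis and vertical above 0.35 rad).
It fails at once if the slide box is disturbed (moved 20 mm or tipped) (distance of slide_box from where it was at the start of the episode above 0.02 m or angle between slide_box's own z axis and vertical above 0.35 rad).
It fails at once if the tube rack is disturbed (moved 20 mm or tipped) (distance of tube_rack from where it was at the start of the episode above 0.02 m or angle between tube_rack's own z axis and vertical above 0.35 rad).
It also fails if it takes over 72 s, if anything falls off the work surface, if the arm or the gripper's body presses on something with over 40 N, if the wrist force passes 120 N, or if a joint passes its speed limit or range.

## Working session

There is one attempt and no reset: what is moved stays moved. The work goes in short steps, Python scripts to look and compute and a tool call to move; the robot and the scene stay as the last step left them, time stands still between calls to the robot, and variables do not carry over. Pictures are saved under pics/ and viewed, at most 10 in all, crops included, and the job is handed in when it is done.

Besides the shell and the picture viewer there is one more tool, called after "Emit:" as name(argument=value, ...) on one line, values as JSON. arm_command: Moves the arm, as the interface text tells. Its arguments: {"type":"object","properties":{"xyz":{"type":"array","items":{"type":"array","items":{"type":"number"}}},"spin":{"type":"array","items":{"type":"number"}},"jaw":{"type":"number"},"squeeze":{"type":"number"}},"required":["xyz","spin"]}

```bash
ls; mkdir -p pics
python3 - <<'E'
from cell import *
import cv2,numpy as np
print(observe())
for n in("scene","top"):
    c=read_camera(n); cv2.imwrite(f"pics/{n}0.png",c["img"][:,:,::-1]); np.savez(f"{n}0.npz",**{k:np.array(v) for k,v in c.items()})
    print(n,c["fx"],c["cx"],c["cy"],c["dist_coeffs"],np.round(c["world_from_camera"],3).tolist())
E
```

```text
pics
{'time': 0.0, 'qpos': array([ 9.94990592e-01,  3.42698111e-01,  1.52503891e+00, -2.47481796e-05,
        1.27540332e+00, -1.45965743e-01]), 'qvel': array([-0.00048646, -0.00118545,  0.00034493, -0.00138455, -0.0004704 ,
        0.00026756]), 'joint_efforts': array([ 4.35839211e-04, -4.31261909e+01, -2.44210517e+01,  7.17068324e-02,
        5.62585273e-02, -1.53894198e-04]), 'tool_pos': array([0.21866621, 0.47713253, 0.40404989]), 'tool_rot': array([-3.14005798e+00, -2.01694719e-04,  2.71175973e+00]), 'contact_force': array([-0.48060438, -0.33057659, -0.53426286]), 'torque': array([-0.04240827,  0.00469493, -0.0483746 ]), 'grip_force': 0.0, 'opening': 0.09179417920588014}
scene 433.3106663662826 321.781952832299 199.52721402853214 [-0.0366067  0.         0.         0.         0.       ] [[-0.605, -0.499, 0.62, 1.33], [0.796, -0.399, 0.456, 0.533], [0.019, 0.769, 0.639, 0.832], [0.0, 0.0, 0.0, 1.0]]
top 512.3264915367863 324.20432117048153 209.0144724370412 [-0.09272567  0.          0.          0.          0.        ] [[-0.01, 0.987, -0.163, 0.343], [-1.0, -0.011, -0.008, -0.027], [-0.01, 0.163, 0.987, 1.528], [0.0, 0.0, 0.0, 1.0]]
```

View pics/scene0.png

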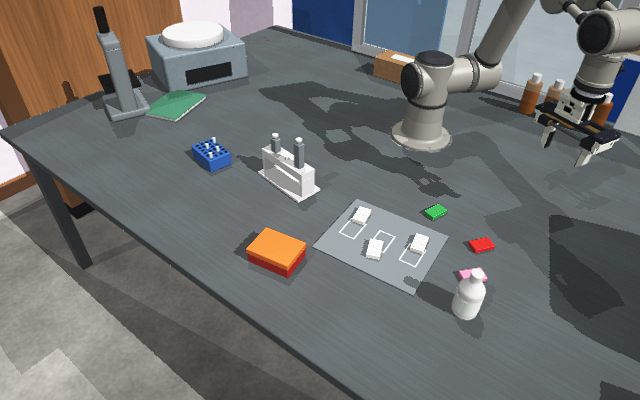

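View pics/top0.png

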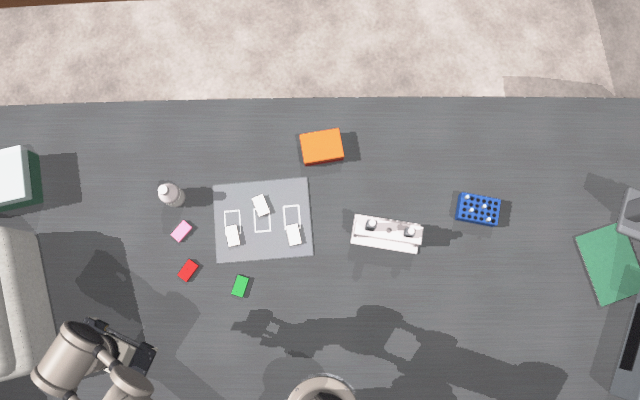

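Scene view: white plates at (361,216), (375,249), (419,243), with the tall pipette at (299,152) and the short one at (276,143). In the top view the plates are at (293,235), (261,206), (233,236) and the pipettes at (372,224) and (411,231). The look-alikes are green (240,286), red (188,270) and pink (181,231) in the top view. I choose the three white blocks on the board and the pipette nearer the board; next is a close crop to check that.

```bash
cat > h.py <<'E'
import cv2,numpy as np
def load(n): return dict(np.load(n))
def rays(c,p):
    K=np.array([[c["fx"],0,c["cx"]],[0,c["fy"],c["cy"]],[0,0,1]],float)
    u=cv2.undistortPoints(np.array(p,float).reshape(-1,1,2),K,np.array(c["dist_coeffs"],float)).reshape(-1,2)
    W=np.array(c["world_from_camera"]); d=np.c_[u[:,0],-u[:,1],-np.ones(len(u))]@W[:3,:3].T
    return W[:3,3],d
def onz(c,p,z):
    o,d=rays(c,p); return o+d*((z-o[2])/d[:,2])[:,None]
def tri(c1,p1,c2,p2):
    o1,d1=rays(c1,p1);o2,d2=rays(c2,p2);out=[]
    for a,b in zip(d1,d2):
        s=np.linalg.lstsq(np.c_[a,-b],o2-o1,rcond=None)[0]; P,Q=o1+a*s[0],o2+b*s[1]
        out.append(np.r_[(P+Q)/2,np.linalg.norm(P-Q)])
    return np.array(out)
def blobs(c,roi,z,area=(40,2000)):
    x0,y0,x1,y1=roi; im=c["img"][y0:y1,x0:x1]; im=cv2.resize(im,None,fx=4,fy=4,interpolation=cv2.INTER_CUBIC)
    m=((im.min(2)>185)*255).astype(np.uint8); m=cv2.morphologyEx(m,cv2.MORPH_OPEN,np.ones((21,21)))
    res=[]
    for k in cv2.findContours(m,cv2.RETR_EXTERNAL,cv2.CHAIN_APPROX_NONE)[0]:
        if cv2.contourArea(k)<16*area[0]: continue
        p=(k.reshape(-1,2)+.5)/4-.5+[x0,y0]; w=onz(c,p,z)[:,:2].astype(np.float32)*1000
        r=cv2.minAreaRect(w); b=cv2.boxPoints(r); e=[b[1]-b[0],b[2]-b[1]]; l=max(e,key=np.linalg.norm)
        res.append((np.round(r[0],1),np.round(sorted(r[1]),1),round((np.degrees(np.arctan2(l[1],l[0]))+90)%180-90,1),np.round(p.mean(0),1)))
    return sorted(res,key=lambda r:-r[0][1])
E
python3 - <<'E'
from h import *
t=load("top0.npz");s=load("scene0.npz")
for r in blobs(t,(215,180,312,265),.018): print("top",*r)
for r in blobs(s,(315,195,450,295),.018): print("scene",*r)
# board
for c,n,box,seed in((t,"top",(205,170,325,270),(270,245)),(s,"scene",(305,190,455,300),(390,220))):
    x0,y0,x1,y1=box; im=c["img"].astype(int); 
    g=im.mean(2); print(n,"board grey",g[seed[1],seed[0]],"bench",g[y0+3,x0+3])
    m=np.zeros(g.shape,np.uint8); th=(g[seed[1],seed[0]]+g[y0+3,x0+3])/2
    m[y0:y1,x0:x1]=(g[y0:y1,x0:x1]>th)*255; m=cv2.morphologyEx(m,cv2.MORPH_OPEN,np.ones((5,5)))
    k=max(cv2.findContours(m,cv2.RETR_EXTERNAL,cv2.CHAIN_APPROX_NONE)[0],key=cv2.contourArea)
    w=onz(c,k.reshape(-1,2),.004)[:,:2].astype(np.float32)*1000; r=cv2.minAreaRect(w); print(n,r)
a=cv2.resize(t["img"][180:265,210:315],None,fx=4,fy=4,interpolation=cv2.INTER_CUBIC)
b=cv2.resize(s["img"][125:205,255:325],None,fx=4,fy=4,interpolation=cv2.INTER_CUBIC)
d=cv2.resize(t["img"][205:260,345:430],None,fx=4,fy=4,interpolation=cv2.INTER_CUBIC)
o=np.zeros((340+220,800,3),np.uint8);o[:340,:420]=a;o[:320,440:720]=b;o[340:560,:340]=d
cv2.imwrite("pics/crop1.png",o[:,:,::-1])
E
```

```text
top [563.7 172.7] [234.9 283.9] -85.8 [268.5 222.5]
scene [518.6 261.1] [37.6 66.1] 13.2 [419.5 242.3]
scene [612.1 178.8] [37.9 72.4] 23.6 [374.2 248.4]
scene [520.   79.4] [39.7 65.6] 12.9 [361.7 214. ]
top board grey 192.66666666666666 bench 138.66666666666666
top ((565.7757568359375, 174.8239288330078), (239.92550659179688, 289.7814636230469), 4.335775852203369)
scene board grey 168.66666666666666 bench 221.33333333333334
scene ((600.0370483398438, 173.16354370117188), (70.96574401855469, 36.874820709228516), 22.762746810913086)
```

View pics/crop1.png

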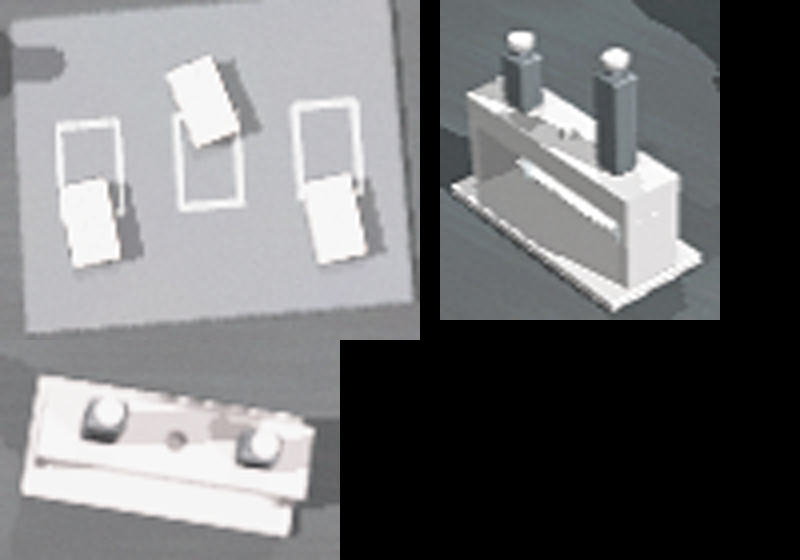

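The crop confirms the choice. The three white plates are about 15–23° askew, and the taller pipette is at the +y end of the stand (crop 615,110). Next I refine the plates with a higher threshold and triangulate the buttons.

```bash
sed -i 's/def blobs(c,roi,z,area=(40,2000)):/def blobs(c,roi,z,area=(40,2000),th=185):/; s/min(2)>185/min(2)>th/' h.py
python3 - <<'E'
from h import *
t=load("top0.npz");s=load("scene0.npz")
for th in(222,235):
  A=blobs(t,(215,180,312,265),.018,th=th)
  for r in A: print("top",th,*r)
for th in(235,248):
  B=blobs(s,(315,195,450,295),.018,th=th)
  for r in B: print("scene",th,*r)
if len(A)==len(B)==3: print(np.round(tri(t,[r[3] for r in A],s,[r[3] for r in B]),4))
def button(c,roi,th):
    x0,y0,x1,y1=roi; im=cv2.resize(c["img"][y0:y1,x0:x1],None,fx=4,fy=4,interpolation=cv2.INTER_CUBIC)
    m=((im.min(2)>th)*255).astype(np.uint8); n,l,st,ce=cv2.connectedComponentsWithStats(m)
    return [(np.round((ce[i]+.5)/4-.5+[x0,y0],1),st[i,:5]/4) for i in range(1,n) if st[i,4]>60]
print("scene tall",button(s,(290,134,308,146),170)); print("scene short",button(s,(267,131,285,143),170))
a=cv2.resize(t["img"][205:260,345:430],None,fx=4,fy=4,interpolation=cv2.INTER_CUBIC)
g=a.min(2);  m=((g<175)*255).astype(np.uint8); m[:,:60]=0;m[150:]=0;m[:25]=0
n,l,st,ce=cv2.connectedComponentsWithStats(m)
for i in range(1,n):
    if st[i,4]>60: print("dark",ce[i]/4+[345,205],st[i]/4)
# by eye: button tops top view crop (110,410-340=70)->, (264,447-340)
pt=np.array([[345+110/4,205+71/4],[345+264/4,205+106/4]])-.4
ps=np.array([[255+(615-440)/4,125+56/4],[255+(521-440)/4,125+39/4]])-.4
print(tri(t,pt,s,ps)); print(onz(t,pt,.184),onz(s,ps,.184),onz(t,pt,.149))
# stand bar top corners by eye (top view crop): 
q=np.array([[42,378],[314,428],[300,500],[38,460]])*1.0; q[:,1]-=340
print(onz(t,q/4+[345,205]-.4,.090))
hole=np.array([[176,439-340]])/4+[345,205]-.4
print("hole",onz(t,hole,.09))
E
```

```text
top 222 [517.1 262.7] [38.1 60.6] 12.2 [231.7 235. ]
top 222 [607.8 177.9] [37.9 61.1] 17.2 [260.1 204.8]
top 222 [518.5  79.1] [37.  61.6] 11.7 [293.1 234.1]
top 235 [517.1 262.5] [36.6 60.3] 12.2 [231.8 235.1]
top 235 [607.9 177.7] [36.  59.9] 18.9 [260.3 204.8]
top 235 [518.5  78.8] [35.  60.3] 12.3 [293.3 234.2]
scene 235 [533.1 263.3] [20.4 25.1] 28.0 [417.4 245.5]
scene 235 [514.1  77.9] [36.  43.5] 33.8 [362.1 212.6]
scene tall [(array([298.6, 139.1]), array([  5.5 ,   3.  ,   6.75,   5.25, 107.  ]))]
scene short [(array([274.9, 134.6]), array([ 5. ,  2. ,  6.5,  4.5, 97. ]))]
dark [406.5774442  219.31900173] [  15.      6.25   70.     31.25 3035.25]
dark [370.40691789 227.34589426] [ 20.25  15.75  12.    10.5  222.25]
dark [407.23918919 233.06554054] [ 58.25  22.    10.75  10.5  185.  ]
dark [389.55298013 229.31622517] [42.5  22.75  4.25  3.5  37.75]
[[ 0.5285145  -0.14255804  0.18423326  0.00153656]
 [ 0.50886729 -0.25041265  0.14757693  0.00306899]]
[[ 0.52809626 -0.14194512  0.184     ]
 [ 0.50357697 -0.24328964  0.184     ]] [[ 0.52852086 -0.14354314  0.184     ]
 [ 0.55304873 -0.21018735  0.184     ]] [[ 0.53291763 -0.14494653  0.149     ]
 [ 0.50775988 -0.24892998  0.149     ]]
[[ 0.56523222 -0.1022877   0.09      ]
 [ 0.52721098 -0.29446314  0.09      ]
 [ 0.4762093  -0.28254728  0.09      ]
 [ 0.50673127 -0.0983518   0.09      ]]
hole [[ 0.52053502 -0.19622461  0.09      ]]
```

Emit:
arm_command(xyz=[[25,-18,0],[25,-18,0],[25,-18,0],[25,-18,0],[25,-18,0],[25,-18,0],[25,-18,0],[25,-18,0],[25,-18,0],[25,-18,0],[25,-18,0],[23.4,-16.5,0],[0,0,-25],[0,0,-25],[0,0,-25],[0,0,-25],[0,0,-25],[0,0,0]], spin=[3,3,3,3,3,3,3,3,3,3,3,3.8,0,0,0,0,0,0], jaw=0.4)

```text
time: 1.9
tool_pos: [0.516, 0.2623, 0.2761]
tool_rot: [-3.141, -0.008, -2.929]
contact_force: [-0.6, -0.1, 0.7]
opening: 0.0645
grip_force: 0.0
```

Emit:
arm_command(xyz=[[0,0,-20],[0,0,-20],[0,0,-20],[0,0,-20],[1,0,-9],[0,0,0],[0,0,0]], spin=[0,0,0,0,0,0,0])

```text
time: 2.6
tool_pos: [0.5186, 0.2629, 0.1918]
tool_rot: [3.141, 0.001, -2.929]
contact_force: [0.9, -0.5, -0.4]
opening: 0.0641
grip_force: 0.0
```

Emit:
arm_command(xyz=[[0,0,0],[0,0,0],[0,0,0],[0,0,0],[0,0,0],[0,0,0],[0,0,0],[0,0,0]], spin=[0,0,0,0,0,0,0,0], jaw=-1, squeeze=12)

```text
time: 3.4
tool_pos: [0.5182, 0.2628, 0.1911]
tool_rot: [3.141, 0.0, -2.929]
contact_force: [-1.3, -0.3, 4.4]
opening: 0.0359
grip_force: 12.0
```

Emit:
arm_command(xyz=[[7,0,0],[7,0,0],[7,0,0],[7,0.5,0],[7,0.5,0],[7,1,0],[0,0,0],[0,0,0],[0,0,0]], spin=[-1.4,-1.3,-1.3,-1.3,-1.3,-1.3,0,0,0])

```text
time: 4.3
tool_pos: [0.5603, 0.2648, 0.191]
tool_rot: [3.141, 0.001, -3.067]
contact_force: [0.1, -0.5, 4.5]
opening: 0.0358
grip_force: 12.0
```

Emit:
arm_command(xyz=[[0,0,0],[0,0,0],[0,0,0],[0,0,0],[0,0,0],[0,0,20],[0,0,20],[0,0,20],[0,0,0]], spin=[0,0,0,0,0,0,0,0,0], jaw=0.4)

```text
time: 5.2
tool_pos: [0.5609, 0.2651, 0.2536]
tool_rot: [3.14, 0.005, -3.067]
contact_force: [0.1, 0.3, 0.7]
opening: 0.0647
grip_force: 0.0
```

Emit:
arm_command(xyz=[[8,-15,0],[8,-15,0],[8,-15,0],[8,-15,0],[8,-15,0],[7,-12.3,0],[0,0,0],[0,0,-20],[0,0,-20],[0,0,-20],[0,0,-8],[0,0,0],[0,0,0]], spin=[3,3,3,3,1.7,0,0,0,0,0,0,0,0])

```text
time: 6.5
tool_pos: [0.607, 0.178, 0.1829]
tool_rot: [3.141, 0.0, -2.828]
contact_force: [-0.5, 0.5, 1.4]
opening: 0.0642
grip_force: 0.0
```

Emit:
arm_command(xyz=[[0,0,0],[0,0,0],[0,0,0],[0,0,0],[0,0,0],[0,0,0],[0,0,0],[0,0,0]], spin=[0,0,0,0,0,0,0,0], jaw=-1)

```text
time: 7.3
tool_pos: [0.6071, 0.1775, 0.1827]
tool_rot: [3.141, -0.0, -2.828]
contact_force: [-0.7, 0.3, -0.1]
opening: 0.0365
grip_force: 11.6
```

Emit:
arm_command(xyz=[[-6,0,0],[-6,0,0],[-6,0,0],[-6,-0.5,0],[-6,-0.5,0],[-6,-1,0],[-6,-1,0],[0,0,0],[0,0,0],[0,0,0]], spin=[-2,-2,-2,-2,-2,-2,-1.7,0,0,0])

```text
time: 8.3
tool_pos: [0.5653, 0.1745, 0.1827]
tool_rot: [3.141, 0.0, -3.067]
contact_force: [-0.1, 0.4, -0.1]
opening: 0.0369
grip_force: 11.7
```

Emit:
arm_command(xyz=[[0,0,0],[0,0,0],[0,0,0],[0,0,0],[0,0,0],[0,0,20],[0,0,20],[0,0,20],[0,0,0]], spin=[0,0,0,0,0,0,0,0,0], jaw=0.4)

```text
time: 9.2
tool_pos: [0.566, 0.1746, 0.2454]
tool_rot: [3.141, 0.005, -3.067]
contact_force: [0.2, -1.0, 1.4]
opening: 0.0643
grip_force: 0.0
```

Emit:
arm_command(xyz=[[-8,-16,0],[-8,-16,0],[-8,-16,0],[-8,-16,0],[-8,-16,0],[-7.5,-15.6,0],[0,0,0],[0,0,-20],[0,0,-20],[0,0,-16],[0,0,-4],[0,0,0],[0,0,0]], spin=[2,2,2,1.7,0,0,0,0,0,0,0,0,0])

```text
time: 10.5
tool_pos: [0.5179, 0.0791, 0.1829]
tool_rot: [3.141, 0.001, -2.932]
contact_force: [0.3, -0.6, -0.6]
opening: 0.0638
grip_force: 0.0
```

Emit:
arm_command(xyz=[[0,0,0],[0,0,0],[0,0,0],[0,0,0],[0,0,0],[0,0,0],[0,0,0],[0,0,0]], spin=[0,0,0,0,0,0,0,0], jaw=-1)

```text
time: 11.3
tool_pos: [0.5176, 0.0789, 0.1828]
tool_rot: [3.141, 0.0, -2.933]
contact_force: [0.1, 0.2, 0.7]
opening: 0.0358
grip_force: 12.0
```

Plate to (572.5, 85.1): shift (+54, +6.2), spin −7.7.

Emit:
arm_command(xyz=[[6,0.7,0],[6,0.7,0],[6,0.7,0],[6,0.7,0],[6,0.7,0],[6,0.7,0],[6,0.7,0],[6,0.7,0],[6,0.6,0],[0,0,0],[0,0,0],[0,0,0]], spin=[-1,-1,-1,-1,-1,-1,-1,-0.7,0,0,0,0])

```text
time: 12.5
tool_pos: [0.5719, 0.085, 0.1828]
tool_rot: [3.142, 0.001, -3.067]
contact_force: [1.0, 0.2, -0.4]
opening: 0.0357
grip_force: 12.0
```

Emit:
arm_command(xyz=[[0,0,0],[0,0,0],[0,0,0],[0,0,0],[0,0,0],[0,0,30],[0,0,40],[0,0,40],[0,0,40],[-10,-30,40],[-10,-40,0],[-10,-40,0],[-10,-40,0],[0,-30,0],[0,0,0],[0,0,0]], spin=[0,0,0,0,0,0,0,0,0,-4,-4,-4,-2.8,0,0,0], jaw=0.4)

```text
time: 14.1
tool_pos: [0.5317, -0.0947, 0.3719]
tool_rot: [3.141, -0.0, 2.956]
contact_force: [0.5, 0.6, 0.3]
opening: 0.0646
grip_force: 0.0
```

Run:
```python
from cell import *
from h import *
o=observe(); print(o["time"],o["tool_pos"],o["tool_rot"])
c=read_camera("top"); s=read_camera("scene")
for r in blobs(c,(215,180,312,265),.018,th=230): print(*r)
a=cv2.resize(c["img"][175:270,205:320],None,fx=4,fy=4,interpolation=cv2.INTER_CUBIC)
b=s["img"][110:300,200:460]; b=cv2.resize(b,None,fx=1.3,fy=1.3)
o=np.zeros((400,800,3),np.uint8);o[:380,:460]=a;o[:247,460:798]=b[:247,:338]
cv2.imwrite("pics/p2.png",o[:,:,::-1])
g=c["depth"]; print("depth-based heights")
W=c["world_from_camera"]
for p in((244,216),(262,219),(287,217),(270,245)):
    _,d=rays(c,[p]); print((W[:3,3]+d[0]*g[p[1],p[0]]).round(4))
```

```text
14.1 [ 0.53169761 -0.09470978  0.37187627] [ 3.14103002e+00 -2.44885094e-04  2.95626600e+00]
[561.  266.5] [39.7 63.5] 3.2 [230.3 220.4]
[567.5 177.2] [39.7 59.6] 0.7 [260.7 217.6]
[574.4  84.1] [34.4 61.3] -0.1 [291.3 215.6]
depth-based heights
[0.5768 0.2289 0.0014]
[0.5643 0.1717 0.0198]
[0.5689 0.0966 0.0244]
[0.4879 0.1491 0.0039]
```

View pics/p2.png

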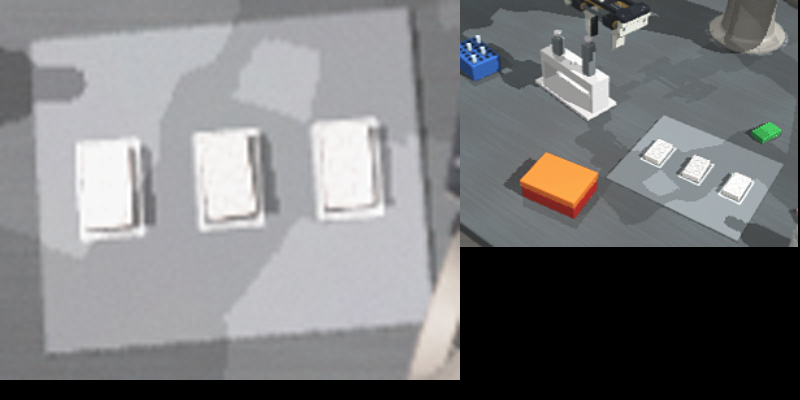

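Both views show the plates centred in their outlines with a narrow white margin all round: crop (108,190), (228,180), (347,168). Now the pipette at about (528, −142.5).

Emit:
arm_command(xyz=[[0,0,15],[-1,-16,0],[-1,-16,0],[-1.5,-16,0],[0,0,0],[0,0,-20],[0,0,-20],[0,0,-20],[0,0,-18],[0,0,0],[0,0,0]], spin=[0,0,0,0,0,0,0,0,0,0,0])

```text
time: 15.3
tool_pos: [0.5284, -0.1425, 0.309]
tool_rot: [3.141, -0.001, 2.958]
contact_force: [-0.7, -0.5, 0.0]
opening: 0.0642
grip_force: 0.0
```

Emit:
arm_command(xyz=[[0,0,0],[0,0,0],[0,0,0],[0,0,0],[0,0,0],[0,0,0],[0,0,0],[0,0,0],[0,0,0],[0,0,0]], spin=[0,0,0,0,0,0,0,0,0,0], jaw=-1, squeeze=15)

```text
time: 16.3
tool_pos: [0.5284, -0.1423, 0.3091]
tool_rot: [3.142, 0.0, 2.958]
contact_force: [-0.3, 0.4, 3.1]
opening: 0.026
grip_force: 15.0
```

Emit:
arm_command(xyz=[[0,0,10],[0,0,15],[0,0,15],[0,0,15],[0,0,0],[0,0,0]], spin=[0,0,0,0,0,0])

```text
time: 16.9
tool_pos: [0.5282, -0.1423, 0.3639]
tool_rot: [3.142, 0.0, 2.958]
contact_force: [-0.3, -0.4, -1.6]
opening: 0.026
grip_force: 15.0
```

Emit:
arm_command(xyz=[[-8.3,1.5,0],[-8.3,1.5,-0.5],[-8.3,1.5,-1],[-8.3,1.5,-1.5],[-6.7,1.2,-2],[-6.7,1.2,-2.5],[-6.7,1.2,-3],[-6.7,1.2,-3],[0,0,0],[0,0,0]], spin=[0,0,0,0,0,0,0,0,0,0])

```text
time: 17.9
tool_pos: [0.468, -0.1316, 0.3501]
tool_rot: [3.141, -0.002, 2.958]
contact_force: [0.8, -0.1, -1.6]
opening: 0.0257
grip_force: 15.0
```

Run:
```python
from cell import *
from h import *
c=read_camera("top"); s=read_camera("scene")
a=cv2.resize(c["img"][185:275,330:440],None,fx=3.5,fy=3.5); b=cv2.resize(s["img"][90:210,230:350],None,fx=3.3,fy=3.3)
o=np.zeros((400,800,3),np.uint8);o[:315,:385]=a;o[:396,400:796]=b
cv2.imwrite("pics/p3.png",o[:,:,::-1])
```

```text
(no output)
```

View pics/p3.png

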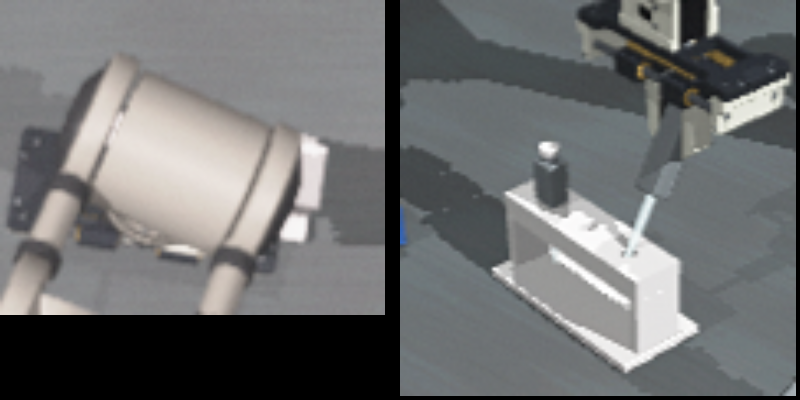

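The scene crop shows the pipette pivoting in the pads: shaft from (625,255) in the hole to handle (670,165), about 30° over. I continue the arc.

Emit:
arm_command(xyz=[[-5.8,1.1,-4],[-5.8,1.1,-4],[-5.8,1.1,-4.3],[-5.8,1.1,-4.5],[-3,0.5,-2.5],[0,0,0],[0,0,0]], spin=[0,0,0,0,0,0,0])

```text
time: 18.7
tool_pos: [0.4418, -0.1266, 0.3309]
tool_rot: [3.141, -0.002, 2.958]
contact_force: [-0.4, -0.5, -0.1]
opening: 0.0262
grip_force: 15.0
```

Emit:
arm_command(xyz=[[0,0,0],[0,0,0],[0,0,0],[0,0,10],[0,0,15],[0,0,20],[0,0,20],[0,0,0],[0,0,0],[0,0,0],[0,0,0]], spin=[0,0,0,0,0,0,0,0,0,0,0], squeeze=40)

```text
time: 19.8
tool_pos: [0.442, -0.1266, 0.3953]
tool_rot: [3.141, -0.002, 2.958]
contact_force: [-0.2, 0.7, -1.3]
opening: 0.026
grip_force: 40.0
```

Run:
```python
from cell import *
from h import *
s=read_camera("scene"); np.savez("s4.npz",**{k:np.array(v) for k,v in s.items()})
b=cv2.resize(s["img"][80:200,240:360],None,fx=5,fy=5)
cv2.imwrite("pics/p4.png",b[:,:,::-1])
```

```text
(no output)
```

View pics/p4.png

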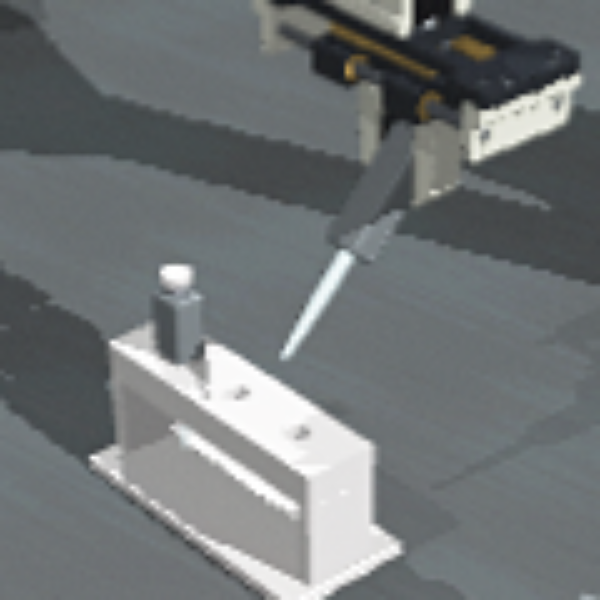

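The crop shows the pipette clear of the stand: tip at (284,357), shaft top at (347,252). I compute its slant in the vertical plane through the grip.

Run:
```python
from h import *
s=load("s4.npz"); G=np.array([.442,-.1266,.2363]); a=2.958
n=np.array([np.sin(a),-np.cos(a),0])
o,d=rays(s,np.array([[284,357],[347,252]])/5+[240,80]-.4)
P=o+d*(((G-o)@n)/(d@n))[:,None]; print(P)
for u in(P[1]-P[0],G-P[0]): print(np.degrees(np.arctan2(np.hypot(*u[:2]),u[2])),np.linalg.norm(u))
print("tip rel grip",P[0]-G)
```

```text
[[ 0.53721492 -0.14427985  0.14656881]
 [ 0.49043534 -0.13559365  0.19731071]]
43.157595118920604 0.06955947277421605
47.18277022316581 0.1320232769231237
tip rel grip [ 0.09521492 -0.01767985 -0.08973119]
```

Emit:
arm_command(xyz=[[0.5,8,0],[1,14,0],[2,20,0],[2,20,0],[2,20,0],[2,20,0],[2,20,0],[2,20,0],[2,20,0],[2,20,0],[2,20,0],[2,20,0],[2,20,0],[2,20,0],[2,20,0],[1.5,20,0],[0.6,17,0],[0,0,0],[0,0,0]], spin=[0,0,0,0,0,0,0,0,0,0,0,0,0,0,0,0,0,0,0])

```text
time: 21.75
tool_pos: [0.4712, 0.193, 0.3959]
tool_rot: [-3.141, -0.001, 2.96]
contact_force: [-0.1, -0.6, -1.3]
opening: 0.0258
grip_force: 40.0
```

Emit:
arm_command(xyz=[[0,0,-6],[0,0,-10],[0,0,-10],[0,0,-10],[0,0,-10],[0,0,-6],[0,0,0],[0,0,0],[0,0,0],[0,0,0],[0,0,0],[0,0,0]], spin=[0,0,0,0,0,0,0,0,0,0,0,0])

```text
time: 22.95
tool_pos: [0.4717, 0.1924, 0.3443]
tool_rot: [3.141, 0.0, 2.958]
contact_force: [-0.2, -0.7, -1.3]
opening: 0.0256
grip_force: 40.0
```

Run:
```python
from cell import *
from h import *
c=read_camera("top"); s=read_camera("scene")
for n,x in(("t5",c),("s5",s)): np.savez(n+".npz",**{k:np.array(v) for k,v in x.items()})
o=np.zeros((400,800,3),np.uint8)
o[:400,:400]=cv2.resize(c["img"][180:280,215:315],None,fx=4,fy=4); o[:400,400:]=cv2.resize(s["img"][160:280,320:440],(400,400))
cv2.imwrite("pics/p5.png",o[:,:,::-1]); print(observe()["qvel"].round(3))
```

```text
[-0.003  0.002  0.    -0.     0.001 -0.003]
```

View pics/p5.png

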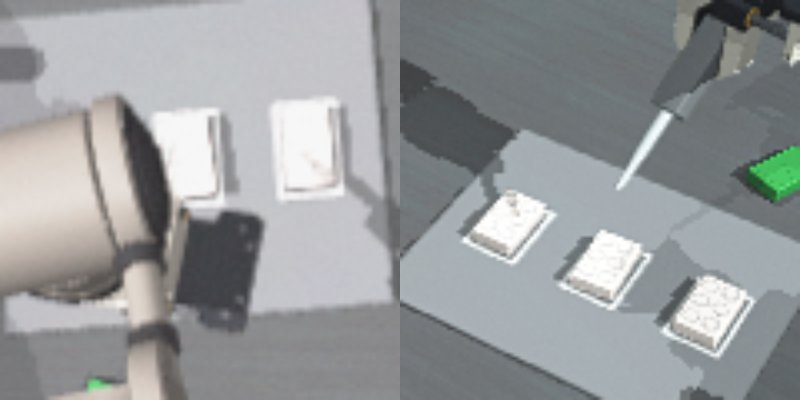

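The scene view shows the tip at crop (620,187) hanging above the middle plate (605,265), with all three plates still square in their outlines. I check the tip position numerically and hand in only if it is within limits.

Run:
```python
from cell import *
from h import *
s=load("s5.npz"); G=np.array([.4717,.1924,.1853]); a=2.958; n=np.array([np.sin(a),-np.cos(a),0])
o,d=rays(s,np.array([[220,187],[270,113]])*.3+[320,160]-.35)
P=o+d*(((G-o)@n)/(d@n))[:,None]; u=P[1]-P[0]; ang=np.degrees(np.arctan2(np.hypot(*u[:2]),u[2])); off=np.hypot(P[0][0]-.5658,P[0][1]-.1748)
print(P,ang,off)
if off<.015 and 37<ang<53 and .06<P[0][2]<.13: print(hand_in())
```

```text
[[0.5655611  0.17497153 0.09624456]
 [0.5166309  0.18405707 0.1429304 ]] 46.8294295186388 0.00029410471354070867
the job is handed in; nothing more can be done
None
```

I handed the job in: by camera the three plates lie centred in their outlines, and the taller pipette is held at about 45° with its tip 96 mm above the bench, within about 1 mm of the middle plate's centre; the verdict was not shown.

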